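Square the kiln tile into its corner stop and lift the hot crucible with tongs

TASK

First push the loose kiln tile, with the small crucible standing on it, square and flush into the inner corner of the aluminium corner stop. Then take the sprung tongs, close their jaws on the crucible and lift it upright at least 8 cm above the tile, and finish holding it up there in the tongs. The crucible is hot: touch it with nothing but the tongs, do not tip it over, leave the tile flush in the corner and leave the other things on the bench where they are.

Things in the scene. Friction and masses are not known exactly. Their poses are not given: they have to be found in the camera images.
- fence: Fixed L-shaped corner stop of two aluminium bars, 14 mm wide and high. Origin: the inner corner at bench level. One bar has its face at x = 0 and runs along y from -130 to 14 mm, the other has its face at y = 0 and runs along x from -160 to 0 mm (its own axes). The tile belongs on its -x, -y side.
- tile: Loose flat red-brown fireclay kiln tile, 140 (x) by 120 (y) by 18 mm, about 0.55 kg. Origin: centre of its underside, z up. Starts 15 to 55 mm off both bars and up to 0.2 rad out of square. Home: its +x and +y edges lie against the bars, its origin at (-70, -60) mm in the fence's axes, axes parallel to the fence's. Slides with 3 to 7 N.
- crucible: Small white ceramic crucible, an open straight-sided cup 32 mm across and 30 mm high, about 40 g, standing freely on the tile. Origin: centre of its underside, z up.
- tongs: Steel sprung tongs 185 mm long, 0.13 kg, standing level on a heel foot and on the jaws' lower edges. Origin: bench level, on the centre line, midway between the two black finger pads, near the centre of mass. +x runs from heel to jaws, y is the squeezing line, z up. Heel post 22 mm across at x = -90 mm, where both arms pivot.
- tongs_mouth (a point): Point midway between the jaws: 80 mm ahead (+x) of the tongs' origin and 21 mm above it; axes as the tongs. Each jaw is an upright plate bent to a shallow V, 28 mm long in x, 42 mm high (0 to 42 mm above the origin). At rest the gap is 62 mm; the jaws move 1.9 times as far as the pads: pads pressed in 3 mm each leave 51 mm.
- tongs_pads (a point): Point midway between the pads, 36 mm above the tongs' origin; axes as the tongs. Each arm has a flat black pad, 32 mm high, with a 5 mm lip at either end, 42 mm of clear length (x) between; pads 55 mm apart over their faces at rest. Squeezed, they close the jaws; a spring resists with 7 to 11 N per pad and reopens them. About 34 mm apart they grip the crucible; 20 N or more per pad holds it.
- jaw_left (a joint): Angle by which each tongs arm is pressed in: 0 at rest (open), about 0.12 rad when closed on the crucible, 0.19 rad at most (both arms move alike).
- mould: Bystander: closed dark lidded mould box 74 x 124 x 62 mm. Origin: centre of its underside.
- jar: Bystander: round glass jar with black cap, 52 mm across, 70 mm high. Origin: centre of its underside.
- pyrometer: Bystander: hand-held infrared thermometer lying on its side, white body 140 x 42 x 50 mm with black nose on -x and a 90 mm grip to +y. Origin: under the middle of the white body.
There are look-alikes about, which are no part of the job. Of the things shaped like the tongs, the steel one is meant. Several things look just like the tile: the one meant starts farthest to the robot's left.

How it is judged:
By the outcome, as a careful person would: the job done as asked, in the order asked, and still so for the second after the job is handed in, while the arm keeps its last pose, push and grip.
It also fails if it takes over 67 s, if anything falls off the work surface, if the arm or the gripper's body presses on something with over 40 N, if the wrist force passes 120 N, or if a joint passes its speed limit or range.

ROBOT

A 6-joint arm with a two-finger parallel gripper is mounted at the origin on the work surface. World frame = base frame: x ahead of the robot, y to its left, z up, the work surface at z = 0. Lengths are in m, angles in rad, forces in N, time in s.
With the tool pointing down it reaches from about 0.35 to 0.775 m from the base axis. Payload 7.3 kg.
Tool frame: the origin (TCP) lies at the very end of the fingers, on their centre line; the grasp point (between the pads) lies 19 mm behind it; z points along the fingers, y is the line along which they close (so a half turn about z gives the same grasp; the last joint's range is limited). The gripper opens to 92 mm and grips with 3 to 60 N. Pads are 19 mm wide; open, the fingers measure 130 mm over their backs; the gripper's body (75 mm by 190 mm) begins 47 mm behind the grasp point.
Start: joints at [1.095, 0.342, 1.524, -0, 1.275, -0.146], TCP at [0.17, 0.497, 0.227] pointing down, gripper open.
Joint ranges: [-2.53, 2.53], [-0.77, 2.02], [0.04, 2.7], [-1, 4.14], [0.28, 2.66], [-3.11, 3.11]. Speed limits (rad/s): [2.57, 2.57, 3.14, 3.14, 3.14, 3.14].

INTERFACE

Orientations are given as a unit quaternion [x, y, z, w].
In Python, from cell import telemetry, viewer, job gives the robot as it stands.
- The arm moves only by the tool send_rows, never from a script. Its argument "deltas" is a list that holds one entry, the list of rows, each a list of 7 numbers: the shift along the tool's x, y, z each as a share of 40 mm, from -1 to 1, then the turn, a rotation vector about the tool's x, y, z each as a share of 5 degrees, from -1 to 1, then the opening, from 0 (shut) to 1 (fully open). A call has 1 to 12 rows; each row shifts and turns the commanded pose from where the row before left it, along the tool's axes as they then stand; what a row does not reach is not made up. A row lasts 1/10 s, in which the tool goes at most 50 mm and 8.59 degrees, less where a joint would pass 70% of its speed; a pose out of reach is approached as far as the arm can. A call with a number of a shift or a turn outside -1 to 1 is refused whole. A call with a gripper value outside its range is refused whole. The fingers move at their own pace and stop on an object; the grip force is fixed at half the most. Time passes only in rows, so rows that do not move let the fingers close. It gives the time, the measured TCP pose, the force, the opening and the grip force at its end, in the units of the state.
- telemetry.get_obs(): the state, without advancing time (a new reading comes with each control period).
- viewer.get_image(name): name is "scene" or "top"; returns a dict with "img" (400x640x3 uint8, blue, green, red), "mtx" (3x3 intrinsics, pixels), "k1" (the pictures are not rectified: a ray, as slopes to the right and down, at radius r is drawn at 1 + k1 r^2 times it, then the intrinsics apply), "T" (4x4, takes a point from camera to world coordinates). Camera axes: x right, y down, z forward; pixel columns grow to the right and rows downward; lengths in m; the calibration is good to about 2 mm. A picture is of the moment at which its call begins. There is no depth.
- job.finish_job(): hands the job in; it is judged then, once.
The state is a dict: "t": time; "q": joint angles; "joint_vel": joint speeds; "effort": joint torques, N m; "ee_pos": TCP position; "tool_rot": TCP orientation; "ft_force": force on the tool from outside, world axes, zero at the start; "moment": the same for the moment, N m; "finger_gap": finger opening in m; "grip_force": force on a finger pad.
Only numpy, scipy, OpenCV 4.12 (cv2) and the standard library are available. Lean on these libraries where they do the work, as an engineer would, in place of code of your own. Each camera call takes 0.05 s, during which the arm holds its last target. There are 200 camera calls.

## Working session

There is one attempt and no reset: what is moved stays moved. The work goes in short steps, Python scripts to look and compute and a tool call to move; the robot and the scene stay as the last step left them, time stands still between calls to the robot, and variables do not carry over. Pictures are saved under pics/ and viewed, at most 14 in all, crops included, and the job is handed in when it is done.

Besides the shell and the picture viewer there is one more tool, called after "Call:" in YAML: its name, and indented under it one key for each argument. send_rows: Moves the arm, as the interface text tells. Its arguments: {"type":"object","properties":{"deltas":{"type":"array","items":{"type":"array","items":{"type":"array","items":{"type":"number"}}}}},"required":["deltas"]}

```bash
ls; mkdir -p pics
cat > h.py <<'E'
import numpy as np, cv2
from cell import telemetry, viewer, job
def ray(im,uv):
    K=im["mtx"];p=(np.array(uv,float)-[K[0][2],K[1][2]])/[K[0][0],K[1][1]]
    s=p.copy()
    for _ in range(20): s=p/(1+im["k1"]*(s@s))
    T=np.array(im["T"]);return T[:3,3],T[:3,:3]@np.array([s[0],s[1],1])
def onz(im,uv,z):
    o,d=ray(im,uv);return (o+d*(z-o[2])/d[2])[:2]
def proj(im,P):
    T=np.array(im["T"]);c=T[:3,:3].T@(np.array(P,float)-T[:3,3]);s=c[:2]/c[2];s=s*(1+im["k1"]*(s@s))
    K=im["mtx"];return s*[K[0][0],K[1][1]]+[K[0][2],K[1][2]]
E
python3 - <<'E'
from h import *
for n in("scene","top"):
    im=viewer.get_image(n);cv2.imwrite(f"pics/{n}0.png",im["img"]);print(n,np.round(im["mtx"],1).tolist(),im["k1"],np.round(im["T"],3).tolist())
print(telemetry.get_obs())
E
```

```text
pics
scene [[367.4, 0.0, 323.3], [0.0, 367.4, 196.0], [0.0, 0.0, 1.0]] 0.02525571047934888 [[0.55, 0.689, -0.472, 1.1], [0.835, -0.453, 0.311, -0.288], [0.0, -0.566, -0.825, 0.947], [0.0, 0.0, 0.0, 1.0]]
top [[382.8, 0.0, 318.8], [0.0, 382.8, 202.0], [0.0, 0.0, 1.0]] -0.08077824544803032 [[-0.003, -0.971, 0.238, 0.327], [-1.0, 0.003, 0.0, 0.034], [-0.001, -0.238, -0.971, 1.218], [0.0, 0.0, 0.0, 1.0]]
{'t': 0.1, 'q': array([ 1.09501658e+00,  3.42620959e-01,  1.52489709e+00, -1.83546443e-05,
        1.27540210e+00, -1.46014977e-01]), 'joint_vel': array([ 0.00177642, -0.00077241, -0.00435161, -0.00040005,  0.00014851,
       -0.00050753]), 'effort': array([ 2.08395744e-03, -4.32007313e+01, -2.44694227e+01,  7.18460698e-02,
        5.26027218e-02, -7.48028037e-05]), 'ee_pos': array([0.16983378, 0.49639737, 0.22613963]), 'tool_rot': array([ 1.64133635e-01,  9.86437889e-01, -6.34609636e-04, -1.94690941e-04]), 'ft_force': array([ 0.05817923,  0.70203267, -0.11686978]), 'moment': array([-0.03109834, -0.01707799, -0.03015204]), 'grip_force': 0.0, 'finger_gap': 0.09152434063054114}
```

View pics/scene0.png

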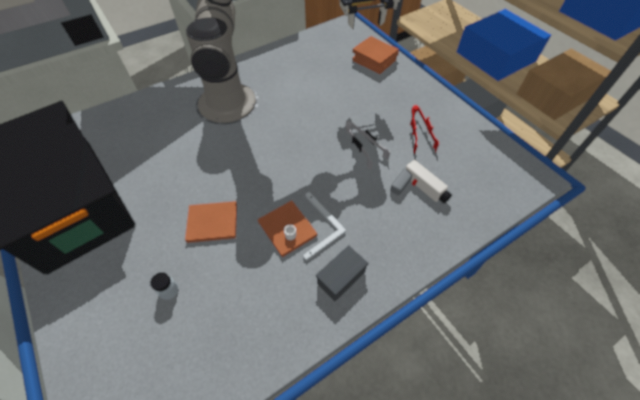

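View pics/top0.png

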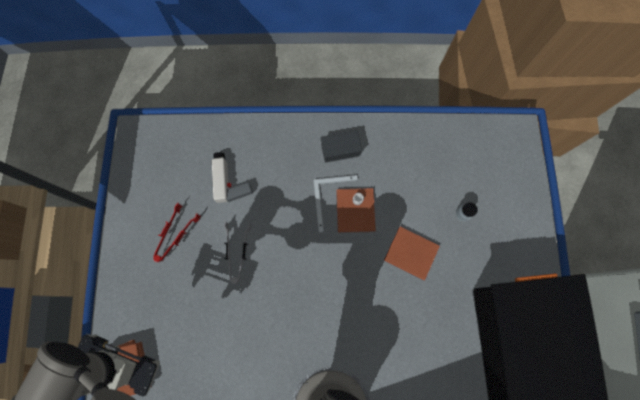

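The scene picture shows a tile with the crucible at (288,229) next to the aluminium L at (325,232), a bare tile at (212,222) and a thicker orange block at (375,55). There is a grey tongs shape at (363,138) and a red one at (423,128). In the top view these are the tiles at (355,209) and (412,252), the block at (130,360), the grey tongs at (235,250) and the red ones at (180,232).

The candidates get one enlarged crop.

Run:
```python
from h import *
t=cv2.imread("pics/top0.png");s=cv2.imread("pics/scene0.png")
def c(i,x,y,w,h,W,H): return cv2.convertScaleAbs(cv2.resize(i[y:y+h,x:x+w],(W,H),interpolation=cv2.INTER_CUBIC),alpha=1.5)
a=np.hstack([c(t,180,200,100,75,400,300),c(t,300,160,133,100,400,300)])
b=np.hstack([c(s,330,100,120,90,400,300),c(s,330,20,100,75,400,300)])
cv2.imwrite("pics/crop1.png",np.vstack([a,b]))
```

```text
(no output)
```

View pics/crop1.png

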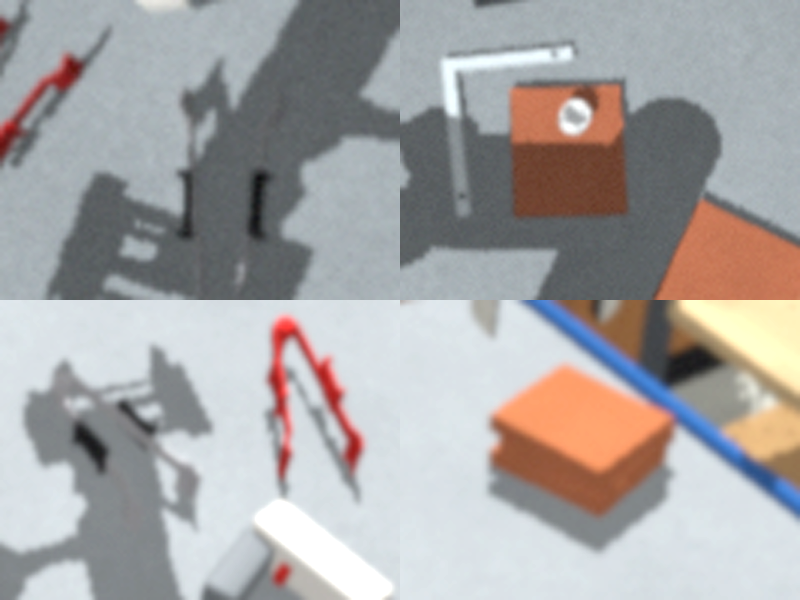

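The crop confirms both choices:
- **Tile:** The single loose tile with the white crucible on it, beside the L, is at top (355,209). It lies left of the bare tile at (412,252). The thing at scene (375,55) is a stack of two slabs with no crucible and nowhere near the fence.
- **Tongs:** The steel pair has its black pads at top (227,251) and (244,251), with jaws toward +x. The other pair is red.

Next I measure.

```bash
cat > m.py <<'E'
from h import *
def comp(mask,c=None,mn=8):
    n,l,st,ce=cv2.connectedComponentsWithStats(mask.astype(np.uint8));
    return [(l==i,st[i],ce[i]) for i in range(1,n) if st[i][4]>=mn]
def quad(mask):
    cs,_=cv2.findContours(mask.astype(np.uint8),cv2.RETR_EXTERNAL,cv2.CHAIN_APPROX_NONE)
    return cv2.boxPoints(cv2.minAreaRect(cv2.convexHull(max(cs,key=cv2.contourArea))))
def world(im,mask,z):
    cs,_=cv2.findContours(mask.astype(np.uint8),cv2.RETR_EXTERNAL,cv2.CHAIN_APPROX_NONE)
    return np.array([onz(im,p[0],z) for p in max(cs,key=cv2.contourArea)],np.float32)
E
cat > meas.py <<'E'
from m import *
im=viewer.get_image("top");I=im["img"];h=cv2.cvtColor(I,cv2.COLOR_BGR2HSV)
H,S,V=[h[...,i].astype(int) for i in range(3)]
for m,st,ce in comp((S>110)&((H<15)|(H>172)),mn=300):
    W=world(im,m,.018);r=cv2.minAreaRect(W*1000);print("orange",ce.round(),st[4],np.round(r[0]),np.round(r[1]),round(r[2],1))
for m,st,ce in comp((V<55),mn=10):
    if 190<ce[0]<290 and 220<ce[1]<280: 
        W=world(im,m,.045);r=cv2.minAreaRect(W*1000);print("pad",ce.round(1),st,np.round(r[0],1),np.round(r[1]),round(r[2],1))
cr=(S<40)&(V>150); cr[:,:330]=0;cr[:,375:]=0;cr[:188]=0;cr[215:]=0
for m,st,ce in comp(cr): print("cruc",ce.round(1),st,np.round(onz(im,ce,.048)*1000))
# fence
f=(S<60); g=cv2.GaussianBlur(I,(3,3),0)
for n,(u0,u1,v0,v1) in {"xbar":(318,358,172,190),"ybar":(312,330,182,232)}.items():
    print(n); 
    sub=V[v0:v1,u0:u1]
    if n=="xbar":
        for u in (325,335,345,352): print(u,V[v0:v1,u].tolist())
    else:
        for v in (188,194,206,216,225): print(v,V[v,u0:u1].tolist())
E
python3 meas.py
```

```text
orange [355. 211.] 1393 [595. -83.] [118. 138.] 89.9
orange [172. 234.] 380 [512. 501.] [ 92. 191.] 63.0
orange [411. 253.] 1651 [ 457. -257.] [138. 119.] 62.9
pad [226.4 252.9] [224 243   5  17  35] [460.  320.2] [49. 12.] 2.8
pad [243.9 250.6] [242 242   6  19  79] [460.3 264.3] [16. 55.] 88.4
cruc [359.6 195.4] [356 194   7   5  18] [635. -95.]
cruc [356.6 202. ] [354 200   8   5  21] [613. -85.]
xbar
325 [120, 121, 121, 121, 109, 102, 131, 162, 174, 170, 160, 137, 124, 119, 121, 123, 122, 121]
335 [122, 121, 116, 105, 101, 131, 162, 171, 173, 159, 137, 122, 121, 123, 123, 123, 121, 115]
345 [120, 118, 108, 102, 128, 163, 174, 174, 161, 141, 127, 123, 118, 116, 96, 76, 73, 107]
352 [120, 116, 105, 113, 141, 149, 150, 153, 145, 130, 121, 118, 119, 116, 97, 76, 81, 110]
ybar
188 [123, 128, 148, 166, 173, 167, 142, 101, 85, 106, 120, 124, 124, 122, 123, 121, 119, 122]
194 [114, 115, 131, 159, 173, 176, 167, 131, 91, 81, 104, 119, 118, 119, 120, 121, 124, 121]
206 [66, 63, 68, 73, 89, 98, 100, 97, 88, 74, 69, 67, 63, 67, 63, 66, 68, 68]
216 [62, 65, 66, 67, 71, 86, 94, 100, 96, 88, 74, 69, 64, 66, 68, 65, 68, 67]
225 [65, 68, 65, 67, 66, 70, 83, 78, 69, 75, 81, 73, 68, 65, 64, 64, 61, 66]
```

```bash
cat > f.py <<'E'
from m import *
im=viewer.get_image("top")
a=np.array([onz(im,p,.014) for p in((325,182.7),(335,181.9),(345,181.3),(352,180.7))])*1000
b=np.array([onz(im,p,.014) for p in((318.5,188),(319.2,194),(320.4,206),(321.5,216))])*1000
print(a.round(1),b.round(1))
pa=np.polyfit(a[:,1],a[:,0],1);pb=np.polyfit(b[:,0],b[:,1],1)  # x=pa0*y+pa1 ; y=pb0*x+pb1
th=(np.arctan(-pa[0])+np.arctan(pb[0]))/2;y=(pb[0]*pa[1]+pb[1])/(1-pb[0]*pa[0]);x=pa[0]*y+pa[1]
print("yaw",np.degrees([np.arctan(-pa[0]),np.arctan(pb[0])]),"corner",x,y)
h=cv2.cvtColor(im["img"],cv2.COLOR_BGR2HSV);m=[q for q in comp((h[...,1]>110)&((h[...,0]<15)|(h[...,0]>172)),mn=300) if 330<q[2][0]<380][0]
print("tile quad world",np.round([onz(im,p,.018)*1000 for p in quad(m[0])]))
W=world(im,m[0],.018)*1000
for s in((-1,-1),(-1,1),(1,-1),(1,1)): print(s,W[np.argmax(W@s)].round(1))
R=lambda t:np.array([[np.cos(t),-np.sin(t)],[np.sin(t),np.cos(t)]])
print("home",R(th)@[-70,-60]+[x,y])
o,d=None,None
E
python3 f.py
```

```text
[[687.   13.7]
 [689.6 -19.1]
 [691.6 -52. ]
 [693.6 -75. ]] [[669.   35.1]
 [648.7  32.8]
 [608.6  29.1]
 [575.6  25.7]]
yaw [4.16414173 5.6739254 ] corner 685.3662469284061 36.609137433098866
tile quad world [[ 664.  -23.]
 [ 669. -142.]
 [ 529. -143.]
 [ 524.  -27.]]
(-1, -1) [ 532.1 -141. ]
(-1, 1) [526.1 -29.6]
(1, -1) [ 664.  -139.3]
(1, 1) [660.9 -25.1]
home [620.76894048 -29.17222771]
```

Call:
send_rows:
  deltas:
    - [[0,0,0,0,0,-0.95,0.6],[0,0,0,0,0,-0.95,0.6],[0,0,0,0,0,-0.95,0.6],[0,0,0,0,0,-0.95,0.6],[0,0,0,0,0,-0.95,0.6],[-0.9,-0.8,0,0,0,0,0.6],[-0.9,-0.8,0,0,0,0,0.6],[-0.9,-0.8,0,0,0,0,0.6],[-0.9,-0.8,0,0,0,0,0.6],[-0.9,-0.8,0,0,0,0,0.6],[-0.9,-0.8,0,0,0,0,0.6],[-0.9,-0.8,0,0,0,0,0.6]]

```text
t: 1.4
ee_pos: [0.4414, 0.2934, 0.2267]
tool_rot: [-0.042, 0.999, 0.0, -0.0]
ft_force: [0.6, 0.1, 0.2]
finger_gap: 0.055
grip_force: 0.0
```

```bash
cat > go.py <<'E'
# usage: go.py x y z yawdeg(tool y relative world y) -> total shifts (units of rows) in tool axes now, turn
import sys
from h import *
from scipy.spatial.transform import Rotation as Ro
o=telemetry.get_obs();R=Ro.from_quat(o["tool_rot"]).as_matrix();p=o["ee_pos"]
yw=np.degrees(np.arctan2(-R[0,1],R[1,1]))
print("t",round(o["t"],2),"p",p.round(4),"yaw",yw.round(2),"tilt",R[:2,2].round(4),"F",o["ft_force"].round(1),"gap",round(o["finger_gap"],4),"grip",round(o["grip_force"],1))
if len(sys.argv)>1:
    x,y,z,w=map(float,sys.argv[1:]);c,s=np.cos(np.radians(w)),np.sin(np.radians(w))
    d=np.array([x,y,z])-p
    print("shift now-axes",(R.T@d/.04).round(2),"shift after-turn axes",(np.array([-c*d[0]-s*d[1],-s*d[0]+c*d[1],-d[2]])/.04).round(2),"turn",round(-(w-yw)/5,2))
E
python3 go.py .49 -.087 .1 4.9
```

```text
t 1.4 p [0.4414 0.2934 0.2267] yaw 4.85 tilt [-0.      0.0002] F [0.6 0.1 0.2] gap 0.055 grip 0.0
shift now-axes [-0.41 -9.58  3.17] shift after-turn axes [-0.4  -9.58  3.17] turn -0.01
```

Call:
send_rows:
  deltas:
    - [[0,-0.96,0,0,0,0,0.6],[0,-0.96,0,0,0,0,0.6],[0,-0.96,0,0,0,0,0.6],[0,-0.96,0,0,0,0,0.6],[0,-0.96,0,0,0,0,0.6],[0,-0.96,0,0,0,0,0.6],[0,-0.96,0.5,0,0,0,0.6],[0,-0.96,0.5,0,0,0,0.6],[-0.1,-0.96,0.7,0,0,0,0.6],[-0.1,-0.96,0.7,0,0,0,0.6],[-0.1,0,0.7,0,0,0,0.6],[0,0,0,0,0,0,0.6]]

```text
t: 2.6
ee_pos: [0.4824, -0.0871, 0.0995]
tool_rot: [-0.041, 0.999, 0.001, -0.003]
ft_force: [0.5, 0.1, 0.4]
finger_gap: 0.0549
grip_force: 0.0
```

```bash
python3 go.py .49 -.087 .007 4.9
python3 - <<'E'
from h import *
im=viewer.get_image("top");t=im["img"];cv2.imwrite("pics/top1.png",t)
def c(x,y,w,h): return cv2.convertScaleAbs(cv2.resize(t[y:y+h,x:x+w],(400,300),interpolation=cv2.INTER_CUBIC),alpha=1.5)
s=viewer.get_image("scene")["img"];cv2.imwrite("pics/c2.png",np.hstack([c(300,160,133,100),c(190,200,100,75)]))
E
```

```text
t 2.6 p [ 0.4824 -0.0871  0.0995] yaw 4.72 tilt [-0.0068  0.0026] F [0.5 0.1 0.4] gap 0.0549 grip 0.0
shift now-axes [-0.21 -0.02  2.31] shift after-turn axes [-0.19 -0.01  2.31] turn -0.04
```

View pics/c2.png

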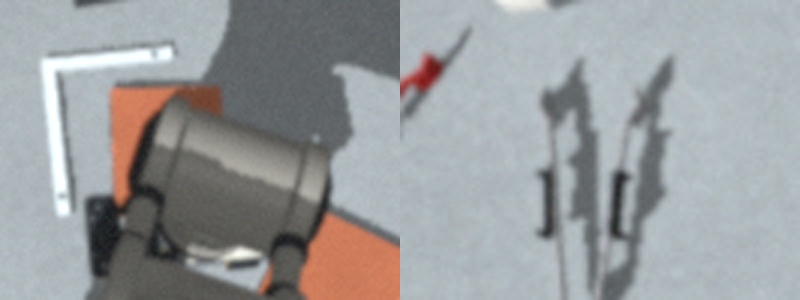

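Call:
send_rows:
  deltas:
    - [[0,0,0.6,0,0,0,0.6],[0,0,0.6,0,0,0,0.6],[0,0,0.6,0,0,0,0.6],[0,0,0.45,0,0,0,0.6],[0,0,0,0,0,0,0.6],[-0.2,0,0,0,0,0,0.6],[-0.2,0,0,0,0,0,0.6],[-0.1,0,0,0,0,0,0.6],[-0.1,0,0,0,0,0,0.6]]

```text
t: 3.6
ee_pos: [0.5096, -0.0847, 0.0136]
tool_rot: [-0.043, 0.999, -0.0, 0.001]
ft_force: [0.6, -0.2, -0.4]
finger_gap: 0.0556
grip_force: 0.0
```

```bash
python3 go.py .535 -.082 .007 4.9
```

```text
t 3.6 p [ 0.5096 -0.0847  0.0136] yaw 4.88 tilt [ 0.0017 -0.0005] F [ 0.6 -0.2 -0.4] gap 0.0556 grip 0.0
shift now-axes [-0.64  0.01  0.17] shift after-turn axes [-0.64  0.01  0.16] turn -0.0
```

Call:
send_rows:
  deltas:
    - [[0,0,0.12,0,0,0,0.6],[-0.05,0,0,0,0,0,0.6],[-0.08,0,0,0,0,0,0.6],[-0.1,0,0,0,0,0,0.6],[-0.1,0,0,0,0,0,0.6],[-0.1,0,0,0,0,0,0.6],[-0.08,0,0,0,0,0,0.6],[-0.05,0,0,0,0,0,0.6]]

```text
t: 4.4
ee_pos: [0.5309, -0.0827, 0.0078]
tool_rot: [-0.042, 0.999, 0.0, -0.0]
ft_force: [-2.3, -0.8, -0.5]
finger_gap: 0.0553
grip_force: 1.4
```

Call:
send_rows:
  deltas:
    - [[-0.05,0,0,0,0,0,0.6],[-0.05,0,0,0,0,0,0.6],[-0.05,0,0,0,0,0,0.6],[-0.05,0,0,0,0,0,0.6],[-0.03,0,0,0,0,0,0.6]]

```text
t: 4.9
ee_pos: [0.5401, -0.082, 0.0079]
tool_rot: [-0.042, 0.999, 0.0, 0.0]
ft_force: [-1.5, 0.2, -1.2]
finger_gap: 0.0553
grip_force: 1.1
```

Call:
send_rows:
  deltas:
    - [[-0.04,0,0,0,0,0,0.6],[-0.04,0,0,0,0,0,0.6],[-0.04,0,0,0,0,0,0.6]]

```text
t: 5.2
ee_pos: [0.5448, -0.0816, 0.0079]
tool_rot: [-0.042, 0.999, 0.0, 0.0]
ft_force: [-1.5, 0.3, -2.0]
finger_gap: 0.0549
grip_force: 1.0
```

Call:
send_rows:
  deltas:
    - [[-0.04,0,0,0,0,0,0.6],[-0.04,0,0,0,0,0,0.6],[-0.04,0,0,0,0,0,0.6]]

```text
t: 5.5
ee_pos: [0.5462, -0.0815, 0.0079]
tool_rot: [-0.043, 0.999, 0.0, -0.004]
ft_force: [-17.8, -5.6, 12.0]
finger_gap: 0.0553
grip_force: 9.1
```

```bash
python3 - <<'E'
from h import *
im=viewer.get_image("top");t=im["img"];s=viewer.get_image("scene")["img"]
def c(t,x,y,w,h): return cv2.convertScaleAbs(cv2.resize(t[y:y+h,x:x+w],(400,400),interpolation=cv2.INTER_CUBIC),alpha=1.5)
cv2.imwrite("pics/c3.png",np.hstack([c(t,300,160,100,100),c(s,240,180,110,110)]))
E
python3 go.py
```

```text
t 5.6 p [ 0.5462 -0.0815  0.0079] yaw 4.89 tilt [-0.0074  0.0003] F [-13.3  -3.7   8.6] gap 0.0555 grip 7.2
```

View pics/c3.png

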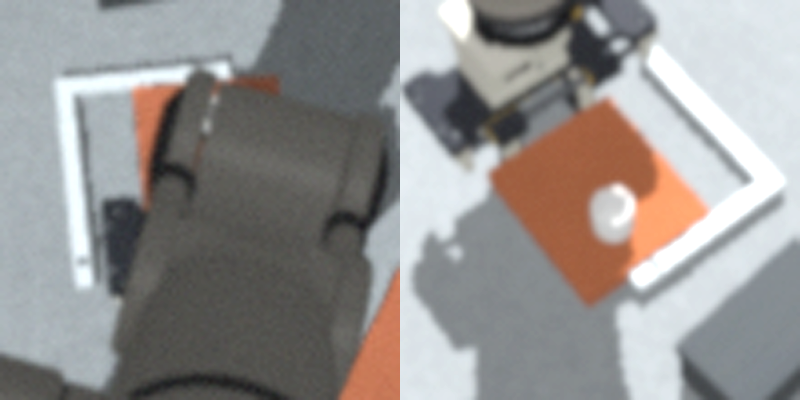

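Call:
send_rows:
  deltas:
    - [[0.3,0,0,0,0,0,0.6],[0.2,0,0,0,0,0,0.6],[0,0,-0.9,0,0,0,0.6],[0,0,-0.9,0,0,0,0.6],[0,0,-0.9,0,0,0,0.6],[0,-0.5,0,0,0,1,0.6],[0,-0.5,0,0,0,1,0.6],[0,-0.5,0,0,0,1,0.6],[0,0,0,0,0,1,0.6],[0,0,0,0,0,1,0.6],[0,0,0,0,0,1,0.6],[0,0,0,0,0,1,0.6]]

```text
t: 6.8
ee_pos: [0.53, -0.143, 0.1163]
tool_rot: [0.262, 0.965, 0.0, 0.001]
ft_force: [0.4, 0.7, 1.0]
finger_gap: 0.0549
grip_force: 0.0
```

Call:
send_rows:
  deltas:
    - [[0,0,0,0,0,1,0.6],[0,0,0,0,0,1,0.6],[0,0,0,0,0,1,0.6],[0,0,0,0,0,1,0.6],[0,0,0,0,0,1,0.6],[0,0,0,0,0,1,0.6],[0,0,0,0,0,1,0.6],[0,0,0,0,0,1,0.6],[0,0,0,0,0,1,0.6],[0,0,0,0,0,1,0.6],[0,0,0,0,0,1,0.6]]

```text
t: 7.9
ee_pos: [0.53, -0.1429, 0.1163]
tool_rot: [0.678, 0.735, 0.0, 0.001]
ft_force: [-0.3, -0.5, 0.9]
finger_gap: 0.0551
grip_force: 0.0
```

```bash
python3 go.py .632 -.170 .010 -85.1; sed -i 's/ and 330<.*$//' f.py
python3 - <<'E'
from m import *
im=viewer.get_image("top");V=im["img"].max(2).astype(int)
for u in (323,330,338,346): print(u,V[172:192,u].tolist())
for v in (190,198,206,214,222): print(v,V[v,310:332].tolist())
E
```

```text
t 7.9 p [ 0.53   -0.1429  0.1163] yaw -85.35 tilt [ 0.0018 -0.0005] F [-0.3 -0.5  0.9] gap 0.0551 grip 0.0
shift now-axes [-0.88  2.48  2.66] shift after-turn axes [-0.89  2.48  2.66] turn -0.05
323 [125, 125, 126, 125, 118, 109, 126, 157, 179, 179, 170, 152, 135, 127, 126, 127, 126, 127, 126, 125]
330 [125, 125, 126, 124, 109, 115, 150, 176, 179, 174, 158, 137, 127, 124, 127, 129, 127, 126, 128, 129]
338 [125, 125, 121, 113, 113, 147, 173, 175, 152, 136, 140, 143, 141, 141, 142, 140, 141, 140, 140, 139]
346 [125, 120, 109, 104, 137, 172, 181, 173, 164, 152, 143, 138, 141, 140, 137, 139, 139, 140, 140, 139]
190 [127, 125, 125, 132, 151, 170, 180, 179, 163, 122, 92, 109, 123, 126, 125, 126, 126, 128, 127, 129, 128, 128]
198 [129, 129, 127, 124, 130, 154, 175, 181, 179, 151, 108, 90, 110, 124, 125, 126, 126, 126, 128, 129, 127, 126]
206 [126, 125, 126, 127, 128, 136, 160, 178, 182, 174, 145, 102, 90, 111, 123, 124, 124, 127, 128, 127, 127, 129]
214 [125, 124, 126, 126, 125, 126, 136, 163, 179, 184, 173, 138, 99, 83, 108, 120, 122, 123, 123, 125, 126, 124]
222 [120, 121, 123, 124, 124, 123, 129, 142, 168, 179, 183, 174, 135, 91, 81, 108, 122, 122, 125, 129, 123, 125]
```

Call:
send_rows:
  deltas:
    - [[-0.5,0.6,0,0,0,0,0.6],[-0.4,0.9,0,0,0,0,0.6],[-0.1,0.9,0,0,0,0,0.6],[0,0.1,0.6,0,0,0,0.6],[0,0,0.8,0,0,0,0.6],[0,0,0.8,0,0,0,0.6],[0,0,0.5,0,0,0,0.6],[0,0,0,0,0,0,0.6]]

```text
t: 8.75
ee_pos: [0.6307, -0.1734, 0.0046]
tool_rot: [0.676, 0.737, -0.001, -0.003]
ft_force: [-0.3, 0.6, 0.2]
finger_gap: 0.0551
grip_force: 0.0
```

```bash
python3 go.py .632 -.153 .008 -85
```

```text
t 8.75 p [ 0.6307 -0.1734  0.0046] yaw -85.07 tilt [-0.0051  0.0023] F [-0.3  0.6  0.2] gap 0.0551 grip 0.0
shift now-axes [ 0.5   0.08 -0.08] shift after-turn axes [ 0.5   0.08 -0.08] turn -0.01
```

Call:
send_rows:
  deltas:
    - [[0.1,0,-0.08,0,0,0,0.6],[0.15,0,0,0,0,0,0.6],[0.1,0,0,0,0,0,0.6],[0.07,0,0,0,0,0,0.6],[0.07,0,0,0,0,0,0.6],[0.08,0,0,0,0,0,0.6],[0.1,0,0,0,0,0,0.6],[0.1,0,0,0,0,0,0.6],[0.1,0,0,0,0,0,0.6],[0.1,0,0,0,0,0,0.6],[0.1,0,0,0,0,0,0.6],[0.1,0,0,0,0,0,0.6]]

```text
t: 9.95
ee_pos: [0.6284, -0.1275, 0.0112]
tool_rot: [0.677, 0.736, -0.0, 0.0]
ft_force: [-2.2, -4.5, 2.1]
finger_gap: 0.0552
grip_force: 2.5
```

Call:
send_rows:
  deltas:
    - [[0.1,0,0,0,0,0,0.6],[0.1,0,0,0,0,0,0.6],[0.08,0,0,0,0,0,0.6],[0.06,0,0,0,0,0,0.6],[0.05,0,0,0,0,0,0.6]]

```text
t: 10.45
ee_pos: [0.627, -0.1119, 0.0112]
tool_rot: [0.676, 0.737, -0.0, 0.0]
ft_force: [-1.8, -5.3, 0.9]
finger_gap: 0.0547
grip_force: 2.6
```

```bash
python3 go.py .636 -.1 .008 -85
```

```text
t 10.45 p [ 0.627  -0.1119  0.0112] yaw -85.13 tilt [-0.0003 -0.0003] F [-1.8 -5.3  0.9] gap 0.0547 grip 2.6
shift now-axes [0.28 0.25 0.08] shift after-turn axes [0.28 0.25 0.08] turn -0.03
```

Call:
send_rows:
  deltas:
    - [[0.05,0,0,0,0,0,0.6],[0.05,0,0,0,0,0,0.6],[0.05,0,0,0,0,0,0.6],[0.05,0,0,0,0,0,0.6]]

```text
t: 10.85
ee_pos: [0.6262, -0.1041, 0.0112]
tool_rot: [0.676, 0.737, -0.0, -0.0]
ft_force: [-0.9, -5.7, 1.6]
finger_gap: 0.0554
grip_force: 2.7
```

Call:
send_rows:
  deltas:
    - [[0.04,0,0,0,0,0,0.6],[0.04,0,0,0,0,0,0.6]]

```text
t: 11.05
ee_pos: [0.6265, -0.1017, 0.0113]
tool_rot: [0.676, 0.737, -0.0, 0.001]
ft_force: [0.5, -12.0, 0.0]
finger_gap: 0.0551
grip_force: 5.8
```

Call:
send_rows:
  deltas:
    - [[0.04,0,0,0,0,0,0.6],[0.02,0,0,0,0,0,0.6],[0,0,0,0,0,0,0.6]]

```text
t: 11.35
ee_pos: [0.6269, -0.1014, 0.0115]
tool_rot: [0.676, 0.737, -0.001, 0.003]
ft_force: [1.0, -15.1, -0.8]
finger_gap: 0.055
grip_force: 7.7
```

Call:
send_rows:
  deltas:
    - [[-0.2,0,0,0,0,0,0.6],[-0.3,0,0,0,0,0,0.6],[-0.3,0,-0.8,0,0,0,0.6],[0,0,-0.9,0,0,0,0.6],[0,-0.8,-0.9,0,0,0,0.6],[0,-0.9,0,0,0,0,0.6],[0,-0.9,0,0,0,0,0.6],[0,-0.5,0,0,0,-1,0.6],[0,0,0,0,0,-1,0.6],[0,0,0,0,0,-1,0.6],[0,0,0,0,0,-1,0.6],[0,0,0,0,0,-1,0.6]]

```text
t: 12.55
ee_pos: [0.5051, -0.1404, 0.1151]
tool_rot: [0.5, 0.866, 0.001, -0.0]
ft_force: [0.3, -0.2, -0.2]
finger_gap: 0.0549
grip_force: 0.0
```

Call:
send_rows:
  deltas:
    - [[0,0,0,0,0,-1,0.6],[0,0,0,0,0,-1,0.6],[0,0,0,0,0,-1,0.6],[0,0,0,0,0,-1,0.6],[0,0,0,0,0,-1,0.6],[0,0,0,0,0,-1,0.6],[0,0,0,0,0,-1,0.6],[0,0,0,0,0,-1,0.6],[0,0,0,0,0,-1,0.6],[0,0,0,0,0,-1,0.6],[0,0,0,0,0,-1,0.6],[0,0,0,0,0,-1,0.6]]

```text
t: 13.75
ee_pos: [0.5051, -0.1404, 0.115]
tool_rot: [-0.0, 1.0, 0.001, -0.0]
ft_force: [0.0, -0.7, -0.0]
finger_gap: 0.0552
grip_force: 0.0
```

```bash
cat > look.py <<'E'
import sys
from h import *
n,rest=sys.argv[1],[a.split(",") for a in sys.argv[2:]]
out=[]
for c,x,y,w,h in rest:
    x,y,w,h=map(int,(x,y,w,h));I=viewer.get_image(c)["img"];out.append(cv2.resize(cv2.convertScaleAbs(I[y:y+h,x:x+w],alpha=1.3),(800//len(rest),int(800/len(rest)*h/w)),interpolation=cv2.INTER_CUBIC))
cv2.imwrite(f"pics/{n}.png",np.hstack(out))
E
python3 go.py .513 -.038 .010 5.0;python3 look.py c4 top,300,160,90,90 scene,250,170,110,110
```

```text
t 13.75 p [ 0.5051 -0.1404  0.115 ] yaw 0.05 tilt [-0.0002  0.0014] F [ 0.  -0.7 -0. ] gap 0.0552 grip 0.0
shift now-axes [-0.2   2.56  2.63] shift after-turn axes [-0.42  2.53  2.62] turn -0.99
```

View pics/c4.png

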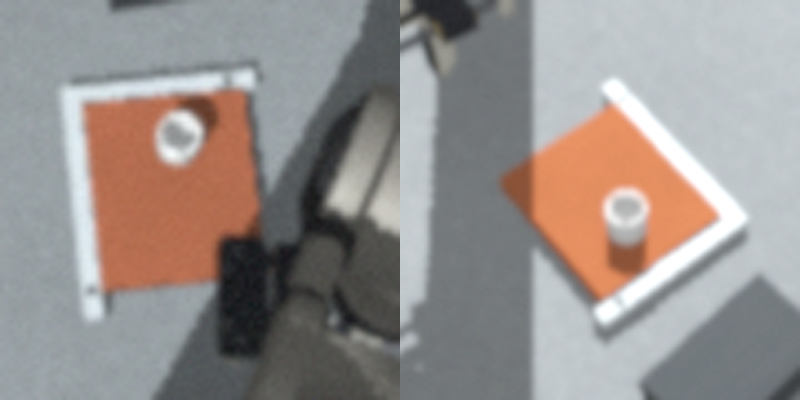

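The tile sits flush against both bars (top crop, corner at (80,95)) and the crucible is upright at (180,137). One more gentle +x push will seat the tile fully.

Call:
send_rows:
  deltas:
    - [[0,0.5,0,0,0,-1,0.6],[0,0.9,0,0,0,0,0.6],[0,0.9,0,0,0,0,0.6],[0,0.25,0.6,0,0,0,0.6],[0,0,0.8,0,0,0,0.6],[0,0,0.8,0,0,0,0.6],[0,0,0.4,0,0,0,0.6],[-0.2,0,0,0,0,0,0.6],[-0.2,0,0,0,0,0,0.6],[-0.1,0,0,0,0,0,0.6],[-0.1,0,0,0,0,0,0.6],[-0.1,0,0,0,0,0,0.6]]

```text
t: 15.05
ee_pos: [0.527, -0.0368, 0.0119]
tool_rot: [-0.042, 0.999, -0.0, 0.001]
ft_force: [0.1, -0.4, 0.6]
finger_gap: 0.0553
grip_force: 0.0
```

```bash
python3 go.py .542 -.038 .010 5.0
```

```text
t 15.05 p [ 0.527  -0.0368  0.0119] yaw 4.84 tilt [ 0.0015 -0.0002] F [ 0.1 -0.4  0.6] gap 0.0553 grip 0.0
shift now-axes [-0.37 -0.06  0.05] shift after-turn axes [-0.37 -0.06  0.05] turn -0.03
```

Call:
send_rows:
  deltas:
    - [[-0.1,0,0,0,0,0,0.6],[-0.1,0,0,0,0,0,0.6],[-0.08,0,0,0,0,0,0.6],[-0.05,0,0,0,0,0,0.6],[-0.04,0,0,0,0,0,0.6],[-0.03,0,0,0,0,0,0.6]]

```text
t: 15.65
ee_pos: [0.5417, -0.0354, 0.011]
tool_rot: [-0.042, 0.999, 0.0, -0.001]
ft_force: [-3.6, -1.1, 2.4]
finger_gap: 0.0549
grip_force: 1.6
```

Call:
send_rows:
  deltas:
    - [[-0.03,0,0,0,0,0,0.6],[-0.04,0,0,0,0,0,0.6],[0,0,0,0,0,0,0.6]]

```text
t: 15.95
ee_pos: [0.5419, -0.0352, 0.0108]
tool_rot: [-0.043, 0.999, 0.0, -0.003]
ft_force: [-9.9, -2.7, 6.6]
finger_gap: 0.0553
grip_force: 4.9
```

Call:
send_rows:
  deltas:
    - [[0.3,0,0,0,0,0,0.6],[0.4,0,-0.5,0,0,0,0.6],[0.4,0.3,-0.9,0,0,0,0.8],[0.2,0.9,-0.9,0,0,0,1],[0,0.95,-0.3,0,0,0,1],[0,0.95,0,0,0,0,1],[0,0.95,0,0,0,0,1]]

```text
t: 16.65
ee_pos: [0.4799, 0.1222, 0.115]
tool_rot: [-0.042, 0.999, 0.0, 0.001]
ft_force: [0.8, 0.2, -0.7]
finger_gap: 0.0892
grip_force: 0.0
```

```bash
python3 go.py .46 .292 .1 0;python3 look.py c5 top,200,210,80,80 scene,320,100,90,90
```

```text
t 16.65 p [0.4799 0.1222 0.115 ] yaw 4.82 tilt [0.0025 0.0005] F [ 0.8  0.2 -0.7] gap 0.0892 grip 0.0
shift now-axes [0.14 4.27 0.38] shift after-turn axes [0.5  4.24 0.38] turn 0.96
```

View pics/c5.png

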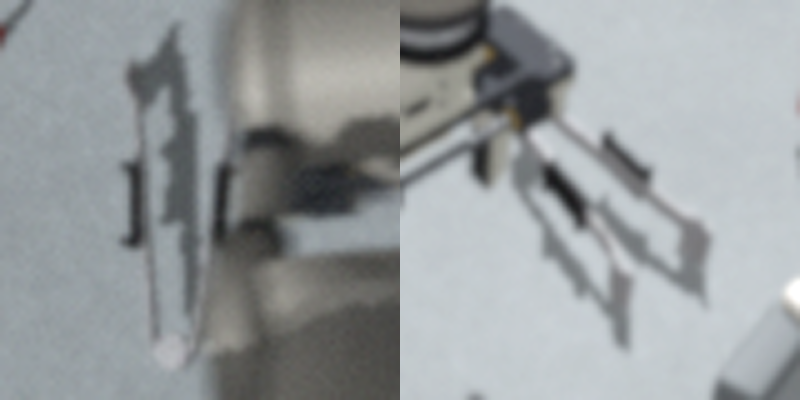

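```bash
python3 - <<'E'
from h import *
im=viewer.get_image("top")
L=onz(im,(226.4,251),.036);R=onz(im,(244.6,250.6),.036);h=onz(im,(234,280),.045)
m=(L+R)/2;d=m-h
print(L,R,m,h,"yaw pads",np.degrees(np.arctan2(-(L-R)[0],(L-R)[1])),"yaw heel",np.degrees(np.arctan2(d[1],d[0])),np.hypot(*d))
for z in(.02,.052): print(z,(onz(im,(226.4,251),z)+onz(im,(244.6,250.6),z))/2)
E
python3 go.py .46 .292 .018 0
```

```text
[0.46097514 0.32111907] [0.46231041 0.26435025] [0.46164278 0.29273466] [0.37210151 0.29148694] yaw pads 1.3474190687622978 yaw heel 0.7983412874048769 0.08954996240402562
0.02 [0.46345966 0.296235  ]
0.052 [0.45982589 0.28923432]
t 16.8 p [0.4794 0.1226 0.1142] yaw 5.07 tilt [0.0006 0.0003] F [-0.5 -1.4 -0.3] gap 0.0918 grip 0.0
shift now-axes [0.11 4.26 2.41] shift after-turn axes [0.49 4.23 2.41] turn 1.01
```

Call:
send_rows:
  deltas:
    - [[0,0,0,0,0,0.8,1],[0.1,0.9,0,0,0,0,1],[0.1,0.9,0,0,0,0,1],[0.1,0.9,0,0,0,0,1],[0.08,0.9,0,0,0,0,1],[0,0.66,0,0,0,0,1],[0,0,0.4,0,0,0,1],[0,0,0,0,0,0,1]]

```text
t: 17.6
ee_pos: [0.4612, 0.2901, 0.0963]
tool_rot: [-0.008, 1.0, -0.001, -0.002]
ft_force: [0.1, 0.1, -0.2]
finger_gap: 0.0921
grip_force: 0.0
```

```bash
python3 go.py .4616 .2927 .018 1; python3 look.py c6 scene,300,80,120,90
```

```text
t 17.6 p [0.4612 0.2901 0.0963] yaw 0.87 tilt [-0.0031 -0.0017] F [ 0.1  0.1 -0.2] gap 0.0921 grip 0.0
shift now-axes [-0.02  0.07  1.96] shift after-turn axes [-0.01  0.06  1.96] turn -0.03
```

View pics/c6.png

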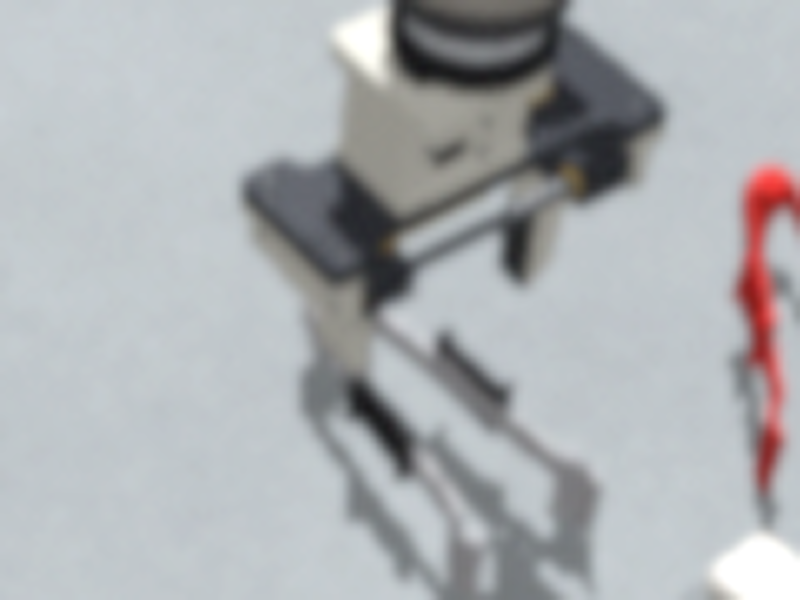

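The fingers straddle the pads at crop (380,425) and (475,380), aligned with the arms, so I can descend.

Call:
send_rows:
  deltas:
    - [[0,0.06,0.4,0,0,0,1],[0,0,0.5,0,0,0,1],[0,0,0.5,0,0,0,1],[0,0,0.4,0,0,0,1],[0,0,0.15,0,0,0,1],[0,0,0,0,0,0,1]]

```text
t: 18.25
ee_pos: [0.4621, 0.2924, 0.0198]
tool_rot: [-0.007, 1.0, -0.0, -0.001]
ft_force: [0.8, -0.8, -0.3]
finger_gap: 0.0915
grip_force: 0.0
```

Call:
send_rows:
  deltas:
    - [[0,0,0,0,0,0,0.64],[0,0,0,0,0,0,0.64],[0,0,0,0,0,0,0.6],[0,0,0,0,0,0,0.56],[0,0,0,0,0,0,0.54],[0,0,0,0,0,0,0.54],[0,0,0,0,0,0,0.54]]

```text
t: 18.95
ee_pos: [0.4623, 0.2935, 0.0204]
tool_rot: [-0.008, 1.0, 0.0, 0.001]
ft_force: [0.5, -0.2, 1.8]
finger_gap: 0.0499
grip_force: 8.2
```

```bash
python3 go.py
```

```text
t 18.95 p [0.4623 0.2935 0.0204] yaw 0.86 tilt [0.001  0.0004] F [ 0.5 -0.2  1.8] gap 0.0499 grip 8.2
```

Call:
send_rows:
  deltas:
    - [[0,0,-0.3,0,0,0,0.54],[0,0,-0.6,0,0,0,0.54],[0,0,-0.6,0,0,0,0.54],[0,0,-0.6,0,0,0,0.54],[0,0,-0.3,0,0,0,0.54],[0,0,0,0,0,0,0.54]]

```text
t: 19.55
ee_pos: [0.4627, 0.2938, 0.1179]
tool_rot: [-0.008, 1.0, 0.001, 0.002]
ft_force: [0.3, 0.7, -1.8]
finger_gap: 0.0497
grip_force: 7.6
```

```bash
python3 go.py
python3 - <<'E'
from m import *
def tri(a,b):
    (o,d),(p,e)=a,b; A=np.stack([d,-e],1);s=np.linalg.lstsq(A,p-o,rcond=None)[0];return (o+s[0]*d+p+s[1]*e)/2,np.linalg.norm(o+s[0]*d-p-s[1]*e)
out=[]
for n,(x0,x1,y0,y1) in {"top":(325,355,182,215),"scene":(288,318,210,245)}.items():
    im=viewer.get_image(n);h=cv2.cvtColor(im["img"],cv2.COLOR_BGR2HSV);m=np.zeros(h.shape[:2],bool)
    m[y0:y1,x0:x1]=(h[y0:y1,x0:x1,1]<70)
    c=[q for q in comp(m,mn=15)]
    for q in c: print(n,q[1],q[2].round(1),"z.048:",onz(im,q[2],.048).round(4),"z.033",onz(im,q[2],.033).round(4))
E
python3 look.py c7 top,320,175,45,45 scene,285,200,45,45 scene,320,70,100,100
```

```text
t 19.55 p [0.4627 0.2938 0.1179] yaw 0.86 tilt [0.0032 0.0016] F [ 0.3  0.7 -1.8] gap 0.0497 grip 7.6
top [335 185  11  12 110] [339.8 190.6] z.048: [ 0.6506 -0.0326] z.033 [ 0.6547 -0.0335]
scene [306 222  12  16 160] [311.7 229.2] z.048: [ 0.6609 -0.0374] z.033 [ 0.6535 -0.0333]
scene [288 234   9  11  54] [290.6 240.6] z.048: [ 0.6593 -0.1047] z.033 [ 0.6519 -0.1016]
```

View pics/c7.png

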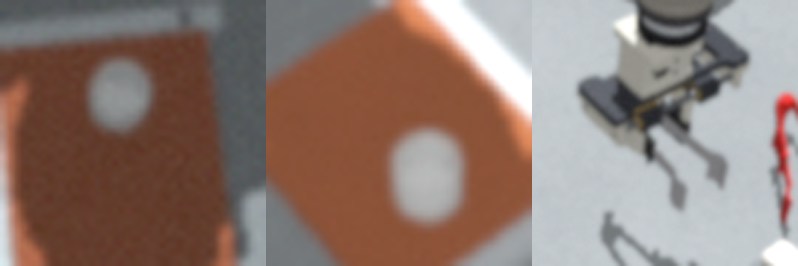

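Call:
send_rows:
  deltas:
    - [[-0.1,-0.3,0,0,0,0,0.54],[-0.2,-0.6,0,0,0,0,0.54],[-0.26,-0.8,0,0,0,0,0.54],[-0.26,-0.8,0,0,0,0,0.54],[-0.26,-0.8,0,0,0,0,0.54],[-0.26,-0.8,0,0,0,0,0.54],[-0.26,-0.8,0,0,0,0,0.54],[-0.26,-0.8,0,0,0,0,0.54],[-0.26,-0.8,0,0,0,0,0.54],[-0.26,-0.8,0,0,0,0,0.54],[-0.2,-0.6,0,0,0,0,0.54],[-0.08,-0.34,0,0,0,0,0.54]]

```text
t: 21.0
ee_pos: [0.5734, -0.0374, 0.1154]
tool_rot: [-0.006, 1.0, -0.0, -0.0]
ft_force: [0.5, 0.0, -1.0]
finger_gap: 0.0496
grip_force: 7.6
```

Call:
send_rows:
  deltas:
    - [[0,0,0,0,0,0,0.54],[0,0,0,0,0,0,0.54]]

```text
t: 21.2
ee_pos: [0.5726, -0.0342, 0.1157]
tool_rot: [-0.007, 1.0, 0.0, -0.001]
ft_force: [-0.7, -0.1, -1.4]
finger_gap: 0.0496
grip_force: 7.6
```

```bash
python3 go.py .574 -.0345 .075 0.86; python3 look.py c8 top,310,160,75,75 scene,255,165,80,80
```

```text
t 21.2 p [ 0.5726 -0.0342  0.1157] yaw 0.83 tilt [-0.0011  0.0007] F [-0.7 -0.1 -1.4] gap 0.0496 grip 7.6
shift now-axes [-0.04 -0.01  1.02] shift after-turn axes [-0.04 -0.01  1.02] turn -0.01
```

View pics/c8.png

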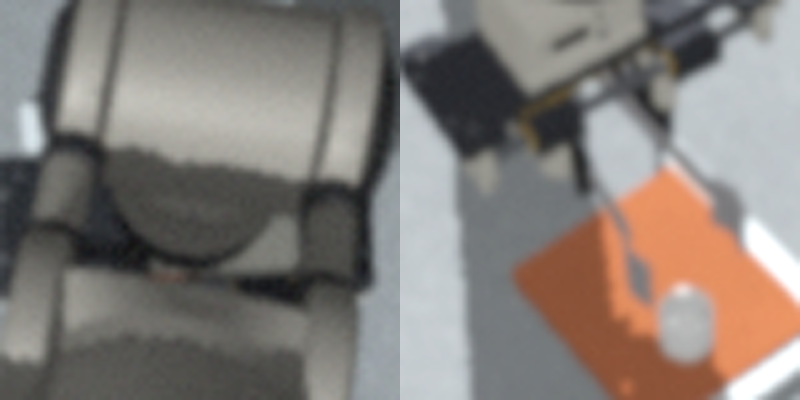

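Run:
```python
from h import *
im=viewer.get_image("scene")
for y in(-.033-.026,-.033+.026): print(proj(im,[.6526,y,.1165]).round(1))
for uv in((303,220.4),(321,206.4)): print(onz(im,uv,.1165).round(4))
```

```text
[302.4 218.1]
[319.  208.9]
[ 0.6594 -0.0614]
[0.6488 0.0018]
```

The scene view shows the open jaws at about (303,220) and (321,206). That puts the mouth at (0.654,-0.030), centred on the crucible at (0.6535,-0.033). I descend to just above it and look once more.

Call:
send_rows:
  deltas:
    - [[-0.03,0,0.3,0,0,0,0.54],[0,0,0.4,0,0,0,0.54],[0,0,0.25,0,0,0,0.54],[0,0,0,0,0,0,0.54]]

```text
t: 21.75
ee_pos: [0.5731, -0.0339, 0.076]
tool_rot: [-0.008, 1.0, 0.0, -0.002]
ft_force: [1.0, -0.3, -0.9]
finger_gap: 0.0493
grip_force: 7.6
```

```bash
python3 go.py .574 -.0345 .043 0.86; python3 look.py c9 scene,275,185,60,60
```

```text
t 21.75 p [ 0.5731 -0.0339  0.076 ] yaw 0.89 tilt [-0.0038  0.0009] F [ 1.  -0.3 -0.9] gap 0.0493 grip 7.6
shift now-axes [-0.02 -0.02  0.82] shift after-turn axes [-0.02 -0.02  0.83] turn 0.01
```

View pics/c9.png

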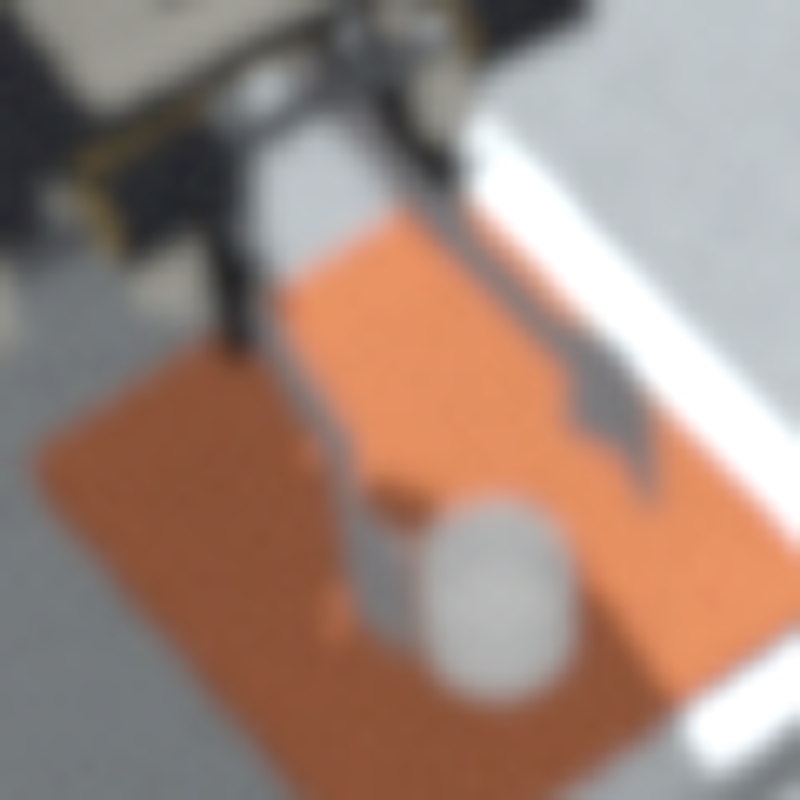

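Run:
```python
from h import *
im=viewer.get_image("scene")
for y in(-.0327-.026,-.0327+.026): print(proj(im,[.6525,y,.077]).round(1))
a=[onz(im,uv,.077) for uv in((303.9,227.8),(320.8,216.5))];print(np.round(a,4),np.mean(a,0).round(4),"cruc",onz(im,(312.4,230),.033).round(4))
```

```text
[303.2 225.5]
[319.2 216.5]
[[ 0.6597 -0.0608]
 [ 0.6549 -0.003 ]] [ 0.6573 -0.0319] cruc [ 0.6567 -0.033 ]
```

The jaws at crop (385,570) and (610,420) give a mouth within 2 mm of the crucible at (498,600). I lower around it and then close.

Call:
send_rows:
  deltas:
    - [[0,-0.02,0.2,0,0,0,0.54],[0,0,0.2,0,0,0,0.54],[0,0,0.2,0,0,0,0.54],[0,0,0.2,0,0,0,0.54],[0,0,0,0,0,0,0.54]]

```text
t: 22.35
ee_pos: [0.5735, -0.0352, 0.0445]
tool_rot: [-0.007, 1.0, 0.0, -0.001]
ft_force: [-0.4, -0.2, -1.2]
finger_gap: 0.0493
grip_force: 7.6
```

```bash
python3 go.py .5735 -.0345 .043 0.86
```

```text
t 22.35 p [ 0.5735 -0.0352  0.0445] yaw 0.85 tilt [-0.0026  0.0006] F [-0.4 -0.2 -1.2] gap 0.0493 grip 7.6
shift now-axes [-0.    0.02  0.04] shift after-turn axes [-0.    0.02  0.04] turn -0.0
```

Call:
send_rows:
  deltas:
    - [[0,0,0,0,0,0,0.51],[0,0,0,0,0,0,0.48],[0,0,0,0,0,0,0.46],[0,0,0,0,0,0,0.44],[0,0,0,0,0,0,0.42],[0,0,0,0,0,0,0.4],[0,0,0,0,0,0,0.38],[0,0,0,0,0,0,0.36],[0,0,0,0,0,0,0.34],[0,0,0,0,0,0,0.3],[0,0,0,0,0,0,0.2],[0,0,0,0,0,0,0.1]]

```text
t: 23.55
ee_pos: [0.5744, -0.0354, 0.0461]
tool_rot: [-0.007, 1.0, 0.0, 0.0]
ft_force: [0.0, -0.3, -1.4]
finger_gap: 0.0338
grip_force: 29.9
```

Call:
send_rows:
  deltas:
    - [[0,0,0,0,0,0,0],[0,0,0,0,0,0,0],[0,0,0,0,0,0,0]]

```text
t: 23.85
ee_pos: [0.5744, -0.0354, 0.046]
tool_rot: [-0.007, 1.0, 0.0, -0.0]
ft_force: [0.1, -0.4, -0.4]
finger_gap: 0.034
grip_force: 29.9
```

Gap is 34 mm at 30 N, so the crucible is gripped. Lifting gently by about 12 cm.

Call:
send_rows:
  deltas:
    - [[0,0,-0.05,0,0,0,0],[0,0,-0.1,0,0,0,0],[0,0,-0.2,0,0,0,0],[0,0,-0.35,0,0,0,0],[0,0,-0.4,0,0,0,0],[0,0,-0.4,0,0,0,0],[0,0,-0.4,0,0,0,0],[0,0,-0.4,0,0,0,0],[0,0,-0.35,0,0,0,0],[0,0,-0.25,0,0,0,0],[0,0,-0.1,0,0,0,0],[0,0,0,0,0,0,0]]

```text
t: 25.05
ee_pos: [0.5746, -0.0354, 0.1666]
tool_rot: [-0.007, 1.0, -0.0, 0.0]
ft_force: [-0.4, 0.4, -2.6]
finger_gap: 0.0339
grip_force: 29.9
```

Call:
send_rows:
  deltas:
    - [[0,0,0,0,0,0,0],[0,0,0,0,0,0,0],[0,0,0,0,0,0,0],[0,0,0,0,0,0,0]]

```text
t: 25.45
ee_pos: [0.5743, -0.0354, 0.1656]
tool_rot: [-0.007, 1.0, 0.0, -0.0]
ft_force: [-0.5, 0.2, -2.0]
finger_gap: 0.0341
grip_force: 29.9
```

```bash
python3 go.py; python3 look.py c10 scene,230,130,140,140
```

```text
t 25.45 p [ 0.5743 -0.0354  0.1656] yaw 0.85 tilt [-0.0007  0.0002] F [-0.5  0.2 -2. ] gap 0.0341 grip 29.9
```

```bash
python3 -c "
import cv2;i=cv2.imread('pics/c10.png');cv2.imwrite('pics/c11.png',cv2.resize(i,(600,600)))"
```

```text
(no output)
```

View pics/c11.png

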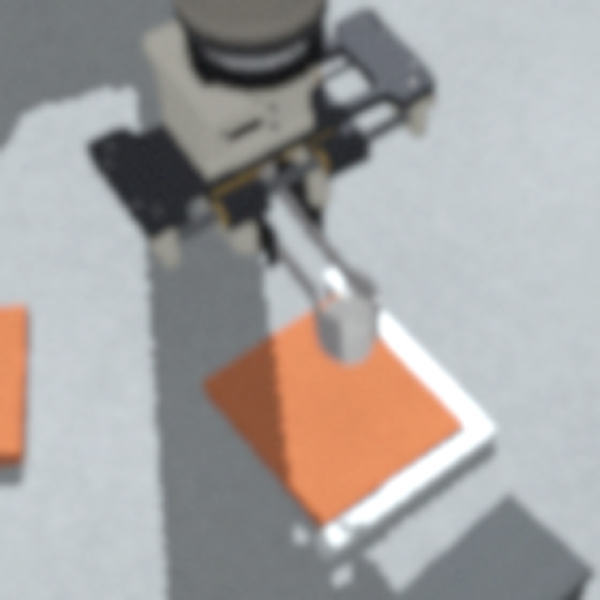

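The crucible is held upright in the jaws at crop (348,335), raised 12 cm, and the tile is still flush in the corner at (470,428). Handing in.

```bash
python3 -c "
from cell import job
print(job.finish_job())"
```

```text
the job is handed in; nothing more can be done
None
```

The tile is seated flush in the corner stop, and the crucible is held upright in the steel tongs about 12 cm above it; I handed the job in at about 25.5 s, and no verdict came back.

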